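# Key the size plate into the packing press base and knock its lock pin down

### The arm

A 6-joint arm with a two-finger parallel gripper is mounted at the origin on a cart in front of the work surface, level with it; the furniture and walls round the work are solid. World frame = base frame: x ahead of the robot, y to its left, z up, the work surface at z = 0. Lengths are in m, angles in rad, forces in N, time in s.
With the tool pointing down it reaches from about 0.35 to 0.775 m from the base axis. Payload 5.5 kg.
Tool frame: the origin (TCP) lies where the fingers leave the gripper's body, on its centre line; the fingertips stand 73 mm ahead of it and the grasp point (between the pads) lies 54 mm ahead of it; z points along the fingers, y is the direction in which the jaws open and shut (so a half turn about z gives the same grasp; the last joint's range is limited). The gripper opens to 85 mm and grips with 20 to 120 N. Pads are 22 mm wide; open, the fingers measure 114 mm over their backs; the gripper's body (76 mm by 85 mm) begins 54 mm behind the grasp point. The pads swing forward as they close: fully open they stand 13 mm farther back than shut.
Start: joints at [1.088, 0.313, 0.046, 1.304, 0, 1.431], TCP at [0.193, 0.542, 0.304] pointing down, gripper open.
Joint ranges: [-2.76, 2.76], [-0.86, 1.69], [-1.03, 1.26], [-2.2, 2.34], [-1.47, 1.5], [-3.14, 3.14]. Speed limits (rad/s): [2.57, 2.57, 3.14, 3.14, 3.14, 3.14].

### API

Orientations are given as a unit quaternion [w, x, y, z].
In Python, from workcell import env, read_camera, job, cut_out gives the robot as it stands.
- The arm moves only by the tool servo_tool, never from a script. Its argument "deltas" is a list of rows, each an object of numbers: "dx", "dy", "dz": the shift along the world's x, y, z in mm; "rx", "ry", "rz": the turn, a rotation vector about the world's x, y, z in rad; "fingers": the closure, from -1 (fully open) to 1 (shut). A call has 1 to 8 rows; each row shifts and turns the commanded pose from where the row before left it; what a row does not reach is not made up. A row lasts 1/10 s, in which the tool goes at most 50 mm and 8.59 degrees, less where a joint would pass 70% of its speed; a pose out of reach is approached as far as the arm can. A call is refused whole if a number of a shift passes 50 or a number of a turn 0.15, either way. A call with a gripper value outside its range is refused whole. The fingers move at their own pace and stop on an object; "newtons" is the grip in N (left out, the last holds). Time passes only in rows, so rows that do not move let the fingers close. It gives the time, the measured TCP pose, the force and the opening at its end, in the units of the state.
- env.get_state(): the state, without advancing time (a new reading comes with each control period).
- read_camera(name): name is "scene" or "top" or "wrist"; returns a dict with "img" (400x640x3 uint8, red, green, blue), "intrinsics" (3x3 intrinsics, pixels), "extrinsics" (4x4, takes a point from camera to world coordinates); the wrist camera has in their place "hand_eye" (4x4, takes a point from camera to tool coordinates, whose origin is the TCP and whose axes are the flange's). Camera axes: x right, y down, z forward; pixel columns grow to the right and rows downward; lengths in m; the calibration is good to about 2 mm. The wrist camera is an equidistant fisheye: a pixel r from the principal point sees the ray r / f radians off the axis. A picture is of the moment at which its call begins: read the wrist's pose just before it. There is no depth.
- job.hand_in(): hands the job in, once; it reports no verdict.
Trained networks look in the newest picture that a camera, given by its name, has taken for a name from the list of things; names that differ only in an ending like _2 or _b are one class to them, and where a whole thing is asked for, a point or a joint stands for the part that bears it (a point fixed in the world has none). Each returns a list of dicts, best first, with "confidence" (0 to 1); they miss things now and then, are a little off and sometimes report something else, mostly with a low value. They report only what shows in the picture. A call takes as long as a camera call. They do not tell look-alikes from the thing itself.
- cut_out(target, camera): "region" (400x640 bool, what is visible of it) and "extent" ([left, top, right, bottom] in pixels, round what is visible of it).
The state is a dict: "clock": time; "joint_pos": joint angles; "qvel": joint speeds; "tau": joint torques, N m; "tcp_pos": TCP position; "orientation": TCP orientation; "wrist_force": force on the tool from outside, world axes, zero at the start; "ft_torque": the same for the moment, N m; "finger_gap": finger opening in m.
Only numpy, scipy, OpenCV 4.12 (cv2) and the standard library are available. Lean on these libraries where they do the work, as an engineer would, in place of code of your own. Each camera call takes 0.05 s, during which the arm holds its last target. There are 200 camera calls.

### The job

Change over the packing press: turn the steel size plate in its round pocket until its two flats line up with the channel, then slide it along the channel fully home against the end stop. Then take the mallet by its handle and knock the lock pin all the way down with it (never push the pin with the gripper), and finally stand the mallet back upright on its round mat, head wholly on the mat, and let go. Leave the cakes, timer and marker where they are.

Things in the scene. Friction and masses are not known exactly. Their poses are not given: they have to be found in the camera images.
- base: Fixed aluminium press base; origin on the table top under the centre of its round pocket, +x along the channel to the end stop, z up. Deck 246 x 150 mm (x -78 to +168), its top at z = 10 mm. Pocket radius 61.5 mm, wall top z = 22 mm. At +x the pocket opens into a channel 88 mm wide between rails (inner faces y = +-44 mm, top z = 22 mm), slanted at the mouth. Polished, low friction (0.15).
- home (a point): Point on the base's deck (x = 91, y = 0, z = 10 mm of the base) where the origin of the plate lies when it is fully home, its rim against the end stop. The mouth's lead-ins take in a plate whose flats are within about 6 degrees of the channel. Axes as the base.
- plate: Loose steel disc, 120 mm diameter, 10 mm thick, 0.4 kg, lying in the pocket, with two parallel flats 84 mm apart (too wide to grip). Origin: centre of its underside. x runs parallel to the flats, at the start 35 to 90 degrees off the channel either way; a half turn makes no difference. A notch 16 mm wide, 11 mm deep, in the middle of each flat takes the lock pin when home.
- peg_a (a point): Centre of the top of one of the plate's two upright pegs (14 mm diameter, 16 mm tall, tops 36 mm above the table), at x = +42 mm, y = 0 of the plate. Push a peg sideways to turn the plate in its pocket; to slide it, push the peg nearer the channel from between the pegs (70 mm free): the plate follows straight; pushed by the rear peg it tends to swing.
- peg_b (a point): The same for the other peg, at x = -42 mm, y = 0 of the plate.
- lock_pin (a joint): Lock pin, 0 = up (as at the start), 0.014 m = fully down. It is tight (about 6 N of friction all the way), has no spring and stays where it is left. It stands vertical at x = 90.5, y = -39.5 mm of the base in a dark collar (radius 10.5 mm) and guide block (x 75 to 106, y -73 to -47 mm), tops 44 mm above the table. Goes down only when the plate is home.
- pin_top (a point): Centre of the top of the lock pin's steel head (16 mm diameter, 4 mm thick); 60 mm above the table when up, 46 mm when fully down. It moves with the pin.
- mallet: Loose mallet, 0.3 kg, standing upright on its head with its handle level. Head: vertical cylinder of 44 mm diameter and 66 mm height (white end faces, dark middle); origin at the centre of the lower end face, z up through the head. Wooden handle along -x, 20 mm wide (y) and 22 mm tall, its axis 33 mm above the lower face, from x = -29 to -144 mm; grip it near the head at about x = -45 mm from above and strike with the lower face.
- mat: Fixed round black rubber mat, 120 mm diameter, 4 mm thick, on the table; origin at the centre of its underside. The mallet stands on it at the start.
- cake_plain: Bystander: a plain ring cake, 83 mm wide, 35 mm high, just beyond the base; origin at the centre of its underside.
- cake_choc: Bystander: a chocolate-chip ring cake, 84 mm wide, 38 mm high, to the right, at the back; origin at the centre of its underside.
- timer: Bystander: a timer, white, 70 x 66 x 21 mm, between the mat and the back of the table; origin at the centre of its underside.
- marker: Bystander: a marker pen, 17 mm thick, 135 mm long, at the front edge; origin at the centre of its underside.
Things that resemble listed ones, but are neither listed nor needed, are in the scene too. Of the things that look like the mallet, the larger one is meant.

How it is judged:
By the outcome, as a careful person would: the job done as asked, in the order asked, and still so for the second after the job is handed in, with the robot touching nothing.
It also fails if it takes over 72 s, if anything falls off the work surface, if the arm or the gripper's body presses on something with over 40 N, if the wrist force passes 120 N, or if a joint passes its speed limit or range.

## Working session

There is one attempt and no reset: what is moved stays moved. The work goes in short steps, Python scripts to look and compute and a tool call to move; the robot and the scene stay as the last step left them, time stands still between calls to the robot, and variables do not carry over. Pictures are saved under pics/ and viewed, about 8 in all and at most 12, crops included, and the job is handed in when it is done.

Besides the shell and the picture viewer there is one more tool, called after "Call:" as a command line: name --argument value ..., lists and objects as JSON in quotes. servo_tool: Moves the arm, as the interface text tells. Its arguments: {"type":"object","properties":{"deltas":{"type":"array"},"newtons":{"type":"number"}},"required":["deltas"]}

```bash
ls; mkdir -p pics; cat > h.py <<'E'
import numpy as np, cv2
from workcell import env, read_camera, job, cut_out
def save(n,im,s=1): cv2.imwrite('pics/'+n, cv2.resize(np.ascontiguousarray(im[...,::-1]),None,fx=s,fy=s,interpolation=cv2.INTER_CUBIC))
def ray(c,px):
    K=c['intrinsics'];E=c['extrinsics']
    d=np.linalg.inv(K)@np.array([px[0],px[1],1.]); return E[:3,3],E[:3,:3]@d
def at(c,px,z):
    o,d=ray(c,px); return o+d*(z-o[2])/d[2]
def proj(c,p):
    E=np.linalg.inv(c['extrinsics']); q=E[:3,:3]@np.asarray(p,float)+E[:3,3]; q=c['intrinsics']@q; return q[:2]/q[2]
E
python3 - <<'E'
from h import *
import pickle
s=env.get_state();print(s)
for n in('top','scene'):
    c=read_camera(n);save(n+'1.png',c['img'],1.25);pickle.dump(c,open(n+'.pkl','wb'))
    print(n,c['intrinsics'].tolist(),np.round(c['extrinsics'],3).tolist())
    for t in('base','plate','peg_a','lock_pin','pin_top','mallet','mat'):
        for d in cut_out(t,n)[:3]:
            ys,xs=np.nonzero(d['region']);print(t,round(d['confidence'],2),d['extent'],round(xs.mean(),1),round(ys.mean(),1))
E
```

```text
pics
{'clock': 0.0, 'joint_pos': array([ 1.08842674e+00,  3.13997095e-01,  4.49527888e-02,  1.30357253e+00,
       -1.38368819e-05,  1.43122639e+00]), 'qvel': array([-0.00091111,  0.0007559 , -0.00188492, -0.00118301,  0.00036248,
        0.00042681]), 'tau': array([-7.33147608e-04, -4.80628395e+01,  2.98533583e+01,  1.94989733e-02,
       -1.20749896e-04,  1.30441386e-06]), 'tcp_pos': array([0.19308907, 0.54120522, 0.30299991]), 'orientation': array([-2.71935565e-04,  1.70561755e-01,  9.85346568e-01, -8.68715191e-04]), 'wrist_force': array([ 0.51342784, -0.23240589,  1.05059876]), 'ft_torque': array([-0.00159281,  0.0058852 ,  0.0321229 ]), 'finger_gap': 0.0853063799591467}
top [[519.6856843045355, 0.0, 328.31291367953554], [0.0, 519.6856843045355, 194.25521291747074], [0.0, 0.0, 1.0]] [[-0.026, -0.983, 0.179, 0.197], [-0.999, 0.033, 0.035, -0.085], [-0.04, -0.178, -0.983, 1.7], [0.0, 0.0, 0.0, 1.0]]
base 0.78 [321.4, 160.0, 381.7, 240.6] 351.6 202.8
plate 0.61 [341.8, 167.0, 370.3, 203.2] 355.4 184.8
peg_a 0.75 [340.1, 164.8, 374.5, 201.6] 355.2 184.8
mallet 0.57 [197.5, 210.0, 233.2, 257.9] 211.6 231.0
mallet 0.54 [260.4, 212.3, 268.5, 242.4] 264.2 225.1
mat 0.63 [421.7, 122.5, 440.2, 141.9] 429.6 131.5
scene [[515.4090749505904, 0.0, 314.9746402442698], [0.0, 515.4090749505904, 205.37658686702656], [0.0, 0.0, 1.0]] [[0.522, -0.597, 0.609, -0.322], [-0.853, -0.383, 0.356, -0.495], [0.021, -0.705, -0.709, 1.055], [0.0, 0.0, 0.0, 1.0]]
base 0.59 [288.5, 207.1, 392.0, 290.4] 335.5 250.6
plate 0.71 [335.4, 218.4, 370.1, 248.5] 352.3 234.1
peg_a 0.84 [337.4, 217.9, 371.8, 253.1] 352.7 234.1
peg_a 0.66 [314.2, 190.9, 339.0, 216.4] 328.0 204.6
mallet 0.79 [216.4, 204.2, 248.8, 235.1] 236.0 215.6
mallet 0.78 [152.3, 174.9, 208.9, 211.3] 185.1 193.3
mat 0.76 [179.0, 184.4, 222.5, 213.6] 203.2 200.0
```

View pics/top1.png

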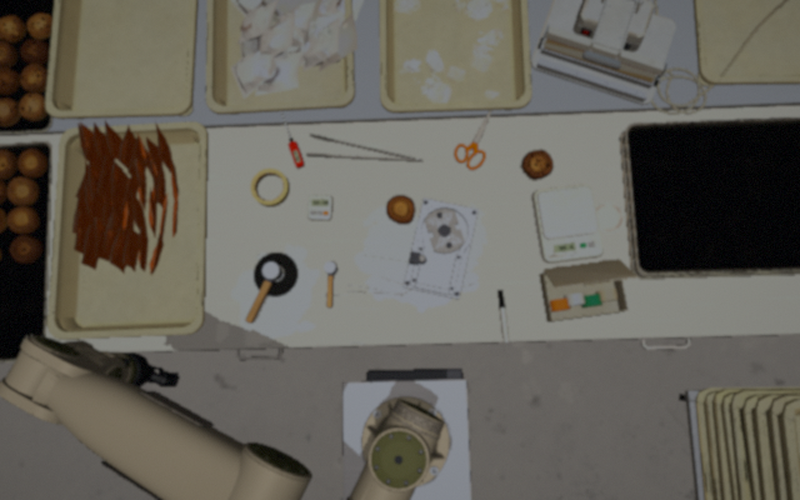

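View pics/scene1.png

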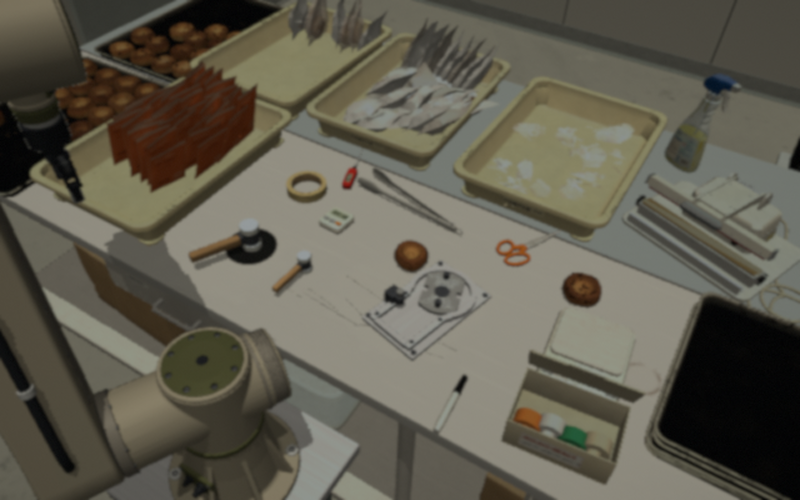

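The large mallet has its head at (272,270) in the 1.25× top view and stands on the black mat. The look-alike is the small mallet at (331,268), with no mat. The base pocket is at (446,231), and its channel runs down the image towards the robot. A close crop of both comes next.

```bash
python3 - <<'E'
from h import *
import pickle
c=pickle.load(open('top.pkl','rb'));im=c['img']
a=cv2.resize(im[150:250,310:395],None,fx=5,fy=5,interpolation=cv2.INTER_CUBIC)
b=cv2.resize(im[190:270,190:285],None,fx=3.3,fy=3.3,interpolation=cv2.INTER_CUBIC)
o=np.zeros((500,425+b.shape[1],3),np.uint8);o[:,:425]=a;o[:b.shape[0],425:]=b;save('crop.png',o)
f=lambda u,v,z:np.round(at(c,(u/1.25,v/1.25),z),3)
print('pocket',f(446,231,.02),'corners',f(424,199,.01),f(477,207,.01),f(458,298,.01),f(405,290,.01),'pin',f(417,258,.05))
print('mallet head',f(272,270,.07),'handle end',f(252,318,.04),'mat',f(275,275,.004))
E
```

```text
pocket [ 0.533 -0.12   0.02 ] corners [ 0.624 -0.065  0.01 ] [ 0.597 -0.205  0.01 ] [ 0.356 -0.145  0.01 ] [ 0.381 -0.008  0.01 ] pin [ 0.458 -0.043  0.05 ]
mallet head [0.436 0.328 0.07 ] handle end [0.318 0.386 0.04 ] mat [0.432 0.337 0.004]
```

View pics/crop.png

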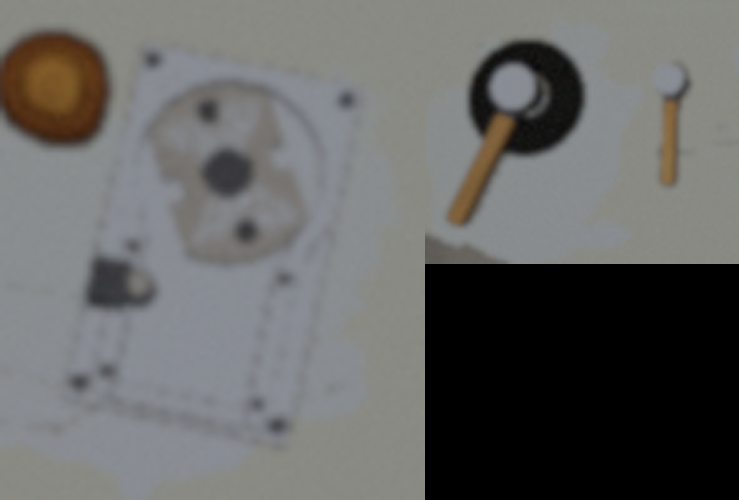

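The crop confirms the choice: the big mallet stands on the mat with its handle to the lower left. The pegs are at crop (208,110) and (246,231). The plate needs roughly 33° clockwise (negative rz) to line up. I'll go over the base for a wrist look.

Call:
servo_tool --deltas '[{"dx": 19, "dy": -39.5, "rz": 0.04}, {"dx": 19, "dy": -39.5, "rz": 0.04}, {"dx": 19, "dy": -39.5, "rz": 0.04}, {"dx": 19, "dy": -39.5, "rz": 0.04}, {"dx": 19, "dy": -39.5, "rz": 0.04}, {"dx": 19, "dy": -39.5, "rz": 0.04}, {"dx": 19, "dy": -39.5, "rz": 0.04}, {"dx": 19, "dy": -39.5, "rz": 0.04}]'

```text
invalid input at $.deltas[0]: expected keys dx, dy, dz, rx, ry, rz, fingers
```

Call:
servo_tool --deltas '[{"dx": 19, "dy": -39.5, "rz": 0.04}, {"dx": 19, "dy": -39.5, "rz": 0.04}, {"dx": 19, "dy": -39.5, "rz": 0.04}, {"dx": 19, "dy": -39.5, "rz": 0.04}, {"dx": 19, "dy": -39.5, "rz": 0.04}, {"dx": 19, "dy": -39.5, "rz": 0.04}, {"dx": 19, "dy": -39.5, "rz": 0.04}, {"dx": 19, "dy": -39.5, "rz": 0.04}, {}]'

```text
invalid input at $.deltas[0]: expected keys dx, dy, dz, rx, ry, rz, fingers
```

Call:
servo_tool --deltas '[{"dx": 19, "dy": -39.5, "dz": 0, "rx": 0, "ry": 0, "rz": 0.04, "fingers": 0.2}, {"dx": 19, "dy": -39.5, "dz": 0, "rx": 0, "ry": 0, "rz": 0.04, "fingers": 0.2}, {"dx": 19, "dy": -39.5, "dz": 0, "rx": 0, "ry": 0, "rz": 0.04, "fingers": 0.2}, {"dx": 19, "dy": -39.5, "dz": 0, "rx": 0, "ry": 0, "rz": 0.04, "fingers": 0.2}, {"dx": 19, "dy": -39.5, "dz": 0, "rx": 0, "ry": 0, "rz": 0.04, "fingers": 0.2}, {"dx": 19, "dy": -39.5, "dz": 0, "rx": 0, "ry": 0, "rz": 0.04, "fingers": 0.2}, {"dx": 19, "dy": -39.5, "dz": 0, "rx": 0, "ry": 0, "rz": 0.04, "fingers": 0.2}, {"dx": 19, "dy": -39.5, "dz": 0, "rx": 0, "ry": 0, "rz": 0.04, "fingers": 0.2}]' --newtons 30

```text
clock: 1.6
tcp_pos: [0.3457, 0.224, 0.3042]
orientation: [0.001, 0.01, 1.0, 0.0]
wrist_force: [0.9, -0.1, 0.3]
finger_gap: 0.0341
```

Call:
servo_tool --deltas '[{"dx": 19, "dy": -39.5, "dz": 0, "rx": 0, "ry": 0, "rz": 0.04, "fingers": 0.2}, {"dx": 19, "dy": -39.5, "dz": 0, "rx": 0, "ry": 0, "rz": 0.04, "fingers": 0.2}, {"dx": 19, "dy": -39.5, "dz": 0, "rx": 0, "ry": 0, "rz": 0.04, "fingers": 0.2}, {"dx": 19, "dy": -39.5, "dz": 0, "rx": 0, "ry": 0, "rz": 0.04, "fingers": 0.2}, {"dx": 19, "dy": -39.5, "dz": 0, "rx": 0, "ry": 0, "rz": 0.04, "fingers": 0.2}, {"dx": 19, "dy": -39.5, "dz": 0, "rx": 0, "ry": 0, "rz": 0.04, "fingers": 0.2}, {"dx": 19, "dy": -39.5, "dz": 0, "rx": 0, "ry": 0, "rz": 0.04, "fingers": 0.2}, {"dx": 0, "dy": 0, "dz": 0, "rx": 0, "ry": 0, "rz": 0.04, "fingers": 0.2}]'

```text
clock: 2.4
tcp_pos: [0.4806, -0.0554, 0.3037]
orientation: [0.001, -0.146, 0.989, -0.001]
wrist_force: [-1.7, 0.8, 0.7]
finger_gap: 0.0344
```

```bash
cat >> h.py <<'E'
from scipy.spatial.transform import Rotation as Ro
def wray(c,s,px):
    K=c['intrinsics'];v=np.array([(px[0]-K[0,2])/K[0,0],(px[1]-K[1,2])/K[1,1]])
    t=np.linalg.norm(v);d=np.array([*(v/max(t,1e-9)*np.sin(t)),np.cos(t)])
    q=s['orientation'];R=Ro.from_quat([q[1],q[2],q[3],q[0]]).as_matrix();H=c['hand_eye']
    return R@H[:3,3]+s['tcp_pos'],R@H[:3,:3]@d
def wat(c,s,px,z):
    o,d=wray(c,s,px);return o+d*(z-o[2])/d[2]
def look(n):
    s=env.get_state();c=read_camera('wrist');save(n,c['img'],1.25)
    import pickle;pickle.dump((c,s),open('w.pkl','wb'));return c,s
def find(c,s,names,zs):
    for t,z in zip(names,zs):
        for d in cut_out(t,'wrist')[:3]:
            ys,xs=np.nonzero(d['region']);p=(xs.mean(),ys.mean())
            print(t,round(d['confidence'],2),np.round(d['extent']),np.round(p,1),np.round(wat(c,s,p,z),4))
E
python3 - <<'E'
from h import *
c,s=look('w1.png');print(s['tcp_pos'],s['orientation'],s['clock'],s['finger_gap'],c['intrinsics'][0],np.round(c['hand_eye'],3).tolist())
find(c,s,['base','plate','peg_a','pin_top','lock_pin'],[.015,.02,.036,.06,.06])
E
```

```text
[ 0.48061153 -0.05540421  0.3037371 ] [ 8.20697244e-04 -1.46120711e-01  9.89265965e-01 -9.56726391e-04] 2.4 0.03439916467173999 [309.70691629   0.         321.41845743] [[0.0, -0.954, -0.3, 0.077], [1.0, 0.0, -0.001, 0.001], [0.001, -0.3, 0.954, -0.07], [0.0, 0.0, 0.0, 1.0]]
base 0.61 [191.  45. 380. 256.] [292.5 140.4] [ 0.4586 -0.0968  0.015 ]
base 0.41 [183.   0. 207.  45.] [196.   20.4] [ 0.3455 -0.2534  0.015 ]
plate 0.9 [224. 149. 295. 242.] [262.3 192.9] [ 0.5292 -0.1149  0.02  ]
peg_a 0.97 [231. 150. 296. 244.] [262.  193.4] [ 0.5243 -0.1134  0.036 ]
pin_top 0.52 [321. 148. 338. 160.] [327.5 154.4] [ 0.4557 -0.0559  0.06  ]
lock_pin 0.44 [317. 150. 340. 164.] [327.6 154.6] [ 0.4559 -0.0557  0.06  ]
```

View pics/w1.png

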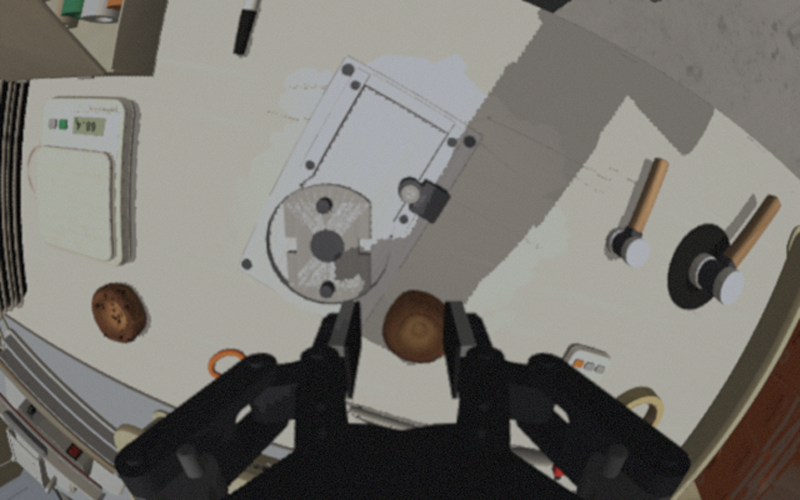

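The wrist view (1.25×) shows pegs at (324,205) and (327,289), the hub at (326,246), the pin head at (409,191), the channel up and to the right, and the mallet head top at (728,289) with its handle end at (773,203).

```bash
python3 - <<'E'
from h import *
import pickle
c,s=pickle.load(open('w.pkl','rb'))
f=lambda u,v,z:wat(c,s,(u/1.25,v/1.25),z)[:2]
a=f(324,205,.036);b=f(327,289,.036);print('near',a,'far',b,'mid',(a+b)/2,'d',np.hypot(*(a-b)),'ang',np.degrees(np.arctan2(*(a-b)[::-1]))%360)
A,B,C=f(348,69,.010),f(470,141,.010),f(247,264,.010)
print('screws',A,B,C,np.hypot(*(A-C)),np.hypot(*(A-B)),'ang',np.degrees(np.arctan2(*(A-C)[::-1]))%360,np.degrees(np.arctan2(*(A-B)[::-1]))%360)
# rail inner edges
print('rail', np.degrees(np.arctan2(*(f(365,87,.022)-f(306,185,.022))[::-1]))%360)
print('mallet',f(728,289,.07),'end',f(773,203,.037),'mat',f(700,268,.004))
E
```

```text
near [ 0.49161786 -0.12476144] far [ 0.57096968 -0.10299386] mid [ 0.53129377 -0.11387765] d 0.08228328175652523 ang 195.33987777270715
screws [ 0.36651682 -0.14134846] [ 0.39887045 -0.01286659] [ 0.58297761 -0.19543178] 0.22311494649861793 0.13249282395730363 ang 165.97169749515217 255.86593608797267
rail 164.27998984554375
mallet [0.43863308 0.32505239] end [0.31304299 0.3952856 ] mat [0.43488977 0.33265351]
```

Call:
servo_tool --deltas '[{"dx": 5.5, "dy": -34.5, "dz": 0, "rx": 0, "ry": 0, "rz": 0, "fingers": 0.2}, {"dx": 5.5, "dy": -34.5, "dz": -20, "rx": 0, "ry": 0, "rz": 0, "fingers": 0.2}, {"dx": 0, "dy": 0, "dz": -45, "rx": 0, "ry": 0, "rz": 0, "fingers": 0.2}, {"dx": 0, "dy": 0, "dz": -45, "rx": 0, "ry": 0, "rz": 0, "fingers": 0.2}, {"dx": 0, "dy": 0, "dz": -35, "rx": 0, "ry": 0, "rz": 0, "fingers": 0.2}, {"dx": 0, "dy": 0, "dz": -15, "rx": 0, "ry": 0, "rz": 0, "fingers": 0.2}, {"dx": 0, "dy": 0, "dz": 0, "rx": 0, "ry": 0, "rz": 0, "fingers": 0.2}]'

```text
clock: 3.4
tcp_pos: [0.4874, -0.1182, 0.1416]
orientation: [-0.002, -0.149, 0.989, 0.001]
wrist_force: [-0.0, -0.5, 0.2]
finger_gap: 0.0342
```

```bash
python3 - <<'E'
from h import *
c,s=look('w2.png');print(s['tcp_pos'],s['orientation'],s['wrist_force'])
find(c,s,['plate','peg_a','pin_top'],[.02,.036,.06])
E
```

```text
[ 0.48740042 -0.11819896  0.14160782] [-0.00223054 -0.14865079  0.9888862   0.00143183] [-0.01055165 -0.5063562   0.2313683 ]
plate 0.76 [243. 197. 367. 343.] [311.2 262.7] [ 0.5189 -0.1144  0.02  ]
peg_a 0.66 [245. 197. 366. 340.] [311.6 263. ] [ 0.5102 -0.1162  0.036 ]
pin_top 0.61 [425. 211. 456. 239.] [439.1 225.5] [ 0.4551 -0.0577  0.06  ]
```

View pics/w2.png

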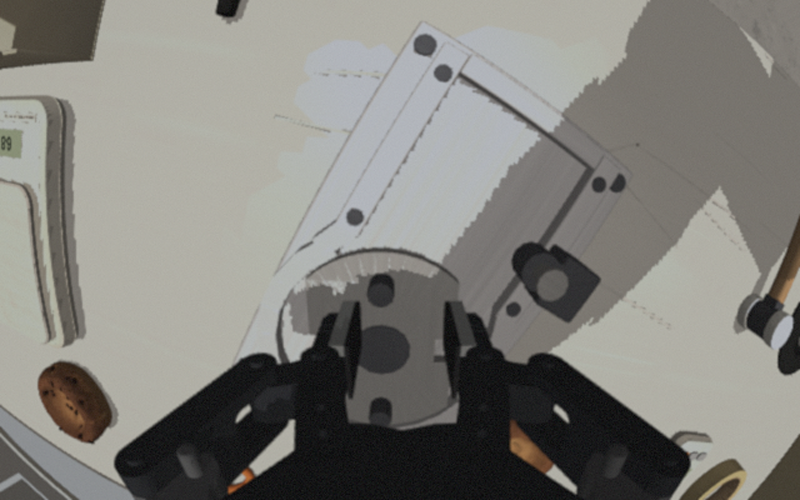

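The wrist view at 0.14 m shows the near peg around (380,290), the hub at (381,349), the far peg at (381,411) and the pin at (549,284), so the approach is centred across the jaws.

```bash
python3 - <<'E'
from h import *
import pickle
c,s=pickle.load(open('w.pkl','rb'))
f=lambda u,v,z:wat(c,s,(u/1.25,v/1.25),z)[:2]
a=f(380,293,.036);b=f(381,416,.036);h=f(381,349,.020)
print('near',a,'far',b,'mid',(a+b)/2,'d',np.hypot(*(a-b)),'ang',np.degrees(np.arctan2(*(a-b)[::-1]))%360,'hub',h)
print('rail', np.degrees(np.arctan2(*(f(463,75,.022)-f(360,238,.022))[::-1]))%360,np.degrees(np.arctan2(*(f(422,22,.01)-f(236,360,.01))[::-1]))%360)
q=s['orientation'];print(Ro.from_quat([q[1],q[2],q[3],q[0]]).as_matrix())
E
```

```text
near [ 0.49199202 -0.12648873] far [ 0.57050012 -0.10395217] mid [ 0.53124607 -0.11522045] d 0.08167874864078851 ang 196.01666642653223 hub [ 0.5335992  -0.11493879]
rail 165.3043096541442 165.91749658105746
[[-0.95579593 -0.29399105 -0.00483718]
 [-0.29400382  0.95580178  0.00216869]
 [ 0.00398581  0.00349497 -0.99998595]]
```

Call:
servo_tool --deltas '[{"dx": 4, "dy": -8, "dz": 0, "rx": 0, "ry": 0, "rz": 0, "fingers": 0.2}, {"dx": 0, "dy": 0, "dz": 0, "rx": 0, "ry": 0, "rz": 0, "fingers": 0.2}]'

```text
clock: 3.8
tcp_pos: [0.4949, -0.1291, 0.1453]
orientation: [0.001, -0.148, 0.989, -0.001]
wrist_force: [-0.0, 0.2, 1.0]
finger_gap: 0.0342
```

Call:
servo_tool --deltas '[{"dx": -3.5, "dy": 2, "dz": -22, "rx": 0, "ry": 0, "rz": 0, "fingers": 0.2}, {"dx": 0, "dy": 0, "dz": -18, "rx": 0, "ry": 0, "rz": 0, "fingers": 0.2}, {"dx": 0, "dy": 0, "dz": -8, "rx": 0, "ry": 0, "rz": 0, "fingers": 0.2}, {"dx": 0, "dy": 0, "dz": 0, "rx": 0, "ry": 0, "rz": 0, "fingers": 0.2}, {"dx": 0, "dy": 0, "dz": 0, "rx": 0, "ry": 0, "rz": 0, "fingers": 1}, {"dx": 0, "dy": 0, "dz": 0, "rx": 0, "ry": 0, "rz": 0, "fingers": 1}, {"dx": 0, "dy": 0, "dz": 0, "rx": 0, "ry": 0, "rz": 0, "fingers": 1}]' --newtons 20

```text
clock: 4.5
tcp_pos: [0.4905, -0.1263, 0.0968]
orientation: [0.001, -0.148, 0.989, -0.001]
wrist_force: [1.3, -0.7, 0.8]
finger_gap: 0.0131
```

Call:
servo_tool --deltas '[{"dx": -0.8, "dy": 3.1, "dz": 0, "rx": 0, "ry": 0, "rz": -0.075, "fingers": 1}, {"dx": -0.5, "dy": 3.1, "dz": 0, "rx": 0, "ry": 0, "rz": -0.075, "fingers": 1}, {"dx": -0.3, "dy": 3.1, "dz": 0, "rx": 0, "ry": 0, "rz": -0.075, "fingers": 1}, {"dx": 0, "dy": 3.2, "dz": 0, "rx": 0, "ry": 0, "rz": -0.075, "fingers": 1}, {"dx": 0.2, "dy": 3.1, "dz": 0, "rx": 0, "ry": 0, "rz": -0.075, "fingers": 1}, {"dx": 0.4, "dy": 3.1, "dz": 0, "rx": 0, "ry": 0, "rz": -0.075, "fingers": 1}, {"dx": 0.7, "dy": 3.1, "dz": 0, "rx": 0, "ry": 0, "rz": -0.075, "fingers": 1}, {"dx": 0, "dy": 0, "dz": 0, "rx": 0, "ry": 0, "rz": 0, "fingers": 1}]'

```text
clock: 5.3
tcp_pos: [0.4902, -0.1038, 0.0968]
orientation: [0.001, 0.113, 0.994, 0.0]
wrist_force: [0.3, 2.0, 3.6]
finger_gap: 0.0123
```

```bash
python3 - <<'E'
from h import *
c,s=look('w3.png');print(s['tcp_pos'],s['orientation'],s['wrist_force'])
E
```

```text
[ 0.49021587 -0.10380525  0.09677712] [9.23897025e-04 1.13350306e-01 9.93554625e-01 2.48673494e-04] [0.31123029 1.98113342 3.62960894]
```

View pics/w3.png

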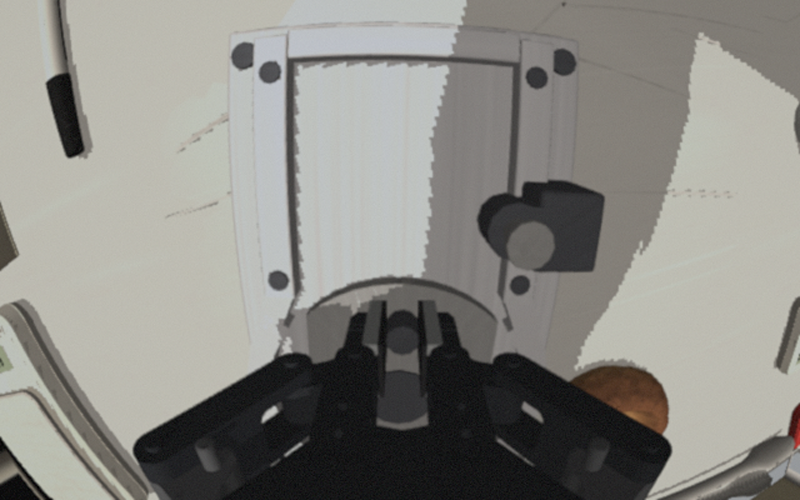

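The flats (about x 306 and 495) look parallel to the channel faces and the peg is held at (402,330). I'll pull along the channel, heading about 166°.

Call:
servo_tool --deltas '[{"dx": -6.8, "dy": 1.7, "dz": 0, "rx": 0, "ry": 0, "rz": 0, "fingers": 1}, {"dx": -10.7, "dy": 2.7, "dz": 0, "rx": 0, "ry": 0, "rz": 0, "fingers": 1}, {"dx": -10.7, "dy": 2.7, "dz": 0, "rx": 0, "ry": 0, "rz": 0, "fingers": 1}, {"dx": -10.7, "dy": 2.7, "dz": 0, "rx": 0, "ry": 0, "rz": 0, "fingers": 1}, {"dx": -10.7, "dy": 2.7, "dz": 0, "rx": 0, "ry": 0, "rz": 0, "fingers": 1}]'

```text
clock: 5.85
tcp_pos: [0.4399, -0.092, 0.0967]
orientation: [0.001, 0.114, 0.994, -0.0]
wrist_force: [3.6, -0.8, 5.8]
finger_gap: 0.0123
```

Call:
servo_tool --deltas '[{"dx": -10.7, "dy": 2.7, "dz": 0, "rx": 0, "ry": 0, "rz": 0, "fingers": 1}, {"dx": -10.7, "dy": 2.7, "dz": 0, "rx": 0, "ry": 0, "rz": 0, "fingers": 1}, {"dx": -7.8, "dy": 1.9, "dz": 0, "rx": 0, "ry": 0, "rz": 0, "fingers": 1}, {"dx": -4.9, "dy": 1.2, "dz": 0, "rx": 0, "ry": 0, "rz": 0, "fingers": 1}, {"dx": 0, "dy": 0, "dz": 0, "rx": 0, "ry": 0, "rz": 0, "fingers": 1}]'

```text
clock: 6.35
tcp_pos: [0.405, -0.0832, 0.0967]
orientation: [0.001, 0.114, 0.994, -0.0]
wrist_force: [-0.6, 0.2, 8.5]
finger_gap: 0.0125
```

Call:
servo_tool --deltas '[{"dx": -1.5, "dy": 0.4, "dz": 0, "rx": 0, "ry": 0, "rz": 0, "fingers": 1}, {"dx": -1.5, "dy": 0.4, "dz": 0, "rx": 0, "ry": 0, "rz": 0, "fingers": 1}, {"dx": -1.5, "dy": 0.4, "dz": 0, "rx": 0, "ry": 0, "rz": 0, "fingers": 1}, {"dx": -1.5, "dy": 0.4, "dz": 0, "rx": 0, "ry": 0, "rz": 0, "fingers": 1}, {"dx": 0, "dy": 0, "dz": 0, "rx": 0, "ry": 0, "rz": 0, "fingers": 1}]'

```text
clock: 6.85
tcp_pos: [0.4021, -0.0826, 0.0968]
orientation: [0.003, 0.114, 0.994, -0.001]
wrist_force: [10.1, -1.8, -2.3]
finger_gap: 0.0122
```

The plate met the stop: 10 N of resistance after about 91 mm of travel. Release and lift.

Call:
servo_tool --deltas '[{"dx": 0, "dy": 0, "dz": 0, "rx": 0, "ry": 0, "rz": 0, "fingers": 0}, {"dx": 0, "dy": 0, "dz": 0, "rx": 0, "ry": 0, "rz": 0, "fingers": 0}, {"dx": 0, "dy": 0, "dz": 0, "rx": 0, "ry": 0, "rz": 0, "fingers": 0}, {"dx": 0, "dy": 0, "dz": 25, "rx": 0, "ry": 0, "rz": 0, "fingers": 0}, {"dx": 0, "dy": 0, "dz": 45, "rx": 0, "ry": 0, "rz": 0, "fingers": 0}, {"dx": 0, "dy": 0, "dz": 45, "rx": 0, "ry": 0, "rz": 0, "fingers": 0}, {"dx": 10, "dy": 0, "dz": 45, "rx": 0, "ry": 0, "rz": 0, "fingers": 0}, {"dx": 0, "dy": 0, "dz": 0, "rx": 0, "ry": 0, "rz": 0, "fingers": 0}]'

```text
clock: 7.65
tcp_pos: [0.4126, -0.0826, 0.2614]
orientation: [0.005, 0.113, 0.994, -0.001]
wrist_force: [0.5, -0.5, 0.5]
finger_gap: 0.0427
```

```bash
python3 - <<'E'
from h import *
c,s=look('w4.png');print(s['tcp_pos'],s['orientation'],s['finger_gap'])
find(c,s,['plate','pin_top','mallet'],[.02,.06,.04])
E
```

```text
[ 0.41263393 -0.08255443  0.26142209] [ 0.00471188  0.1134519   0.99353143 -0.00132757] 0.042682424303130434
plate 0.84 [278. 155. 360. 258.] [317.2 203.6] [ 0.441  -0.0934  0.02  ]
pin_top 0.56 [351. 212. 365. 231.] [358.4 222.3] [ 0.4547 -0.0557  0.06  ]
mallet 0.86 [594.  39. 638. 156.] [623.  109.9] [0.3991 0.3423 0.04  ]
mallet 0.65 [522.  70. 566. 173.] [541.8 130.3] [0.4072 0.1727 0.04  ]
```

View pics/w4.png

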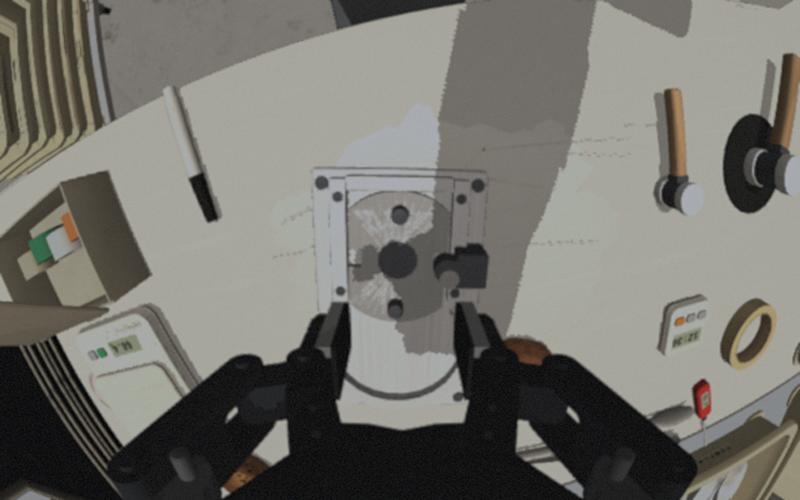

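The plate is home: its rim touches the end stop at (400,190) and the measured centre (0.441,-0.093) agrees with the prediction. The pin is still up at (449,280). Next, the mallet.

Call:
servo_tool --deltas '[{"dx": -2, "dy": 46, "dz": 0, "rx": 0, "ry": 0, "rz": -0.04, "fingers": 0}, {"dx": -2, "dy": 46, "dz": 0, "rx": 0, "ry": 0, "rz": -0.04, "fingers": 0}, {"dx": -2, "dy": 46, "dz": 0, "rx": 0, "ry": 0, "rz": -0.04, "fingers": 0}, {"dx": -2, "dy": 46, "dz": 0, "rx": 0, "ry": 0, "rz": -0.04, "fingers": 0}, {"dx": -2, "dy": 46, "dz": 0, "rx": 0, "ry": 0, "rz": -0.04, "fingers": 0}, {"dx": -2, "dy": 46, "dz": 0, "rx": 0, "ry": 0, "rz": -0.04, "fingers": 0}, {"dx": -1, "dy": 46, "dz": 0, "rx": 0, "ry": 0, "rz": -0.04, "fingers": 0}, {"dx": 0, "dy": 46, "dz": 0, "rx": 0, "ry": 0, "rz": 0, "fingers": 0}]'

```text
clock: 8.65
tcp_pos: [0.395, 0.2877, 0.2538]
orientation: [-0.001, 0.251, 0.968, -0.001]
wrist_force: [-0.0, -0.3, 0.0]
finger_gap: 0.0425
```

Call:
servo_tool --deltas '[{"dx": 0, "dy": 45, "dz": -20, "rx": 0, "ry": 0, "rz": 0, "fingers": 0}, {"dx": 0, "dy": 15, "dz": -20, "rx": 0, "ry": 0, "rz": 0, "fingers": 0}, {"dx": 0, "dy": 0, "dz": 0, "rx": 0, "ry": 0, "rz": 0, "fingers": 0}, {"dx": 0, "dy": 0, "dz": 0, "rx": 0, "ry": 0, "rz": 0, "fingers": 0}]' --newtons 80

```text
clock: 9.05
tcp_pos: [0.3953, 0.3455, 0.214]
orientation: [-0.002, 0.251, 0.968, -0.002]
wrist_force: [-0.2, -0.4, 0.3]
finger_gap: 0.0429
```

```bash
python3 - <<'E'
from h import *
c,s=look('w5.png');print(s['tcp_pos'],s['orientation'],s['finger_gap'])
find(c,s,['mallet','mat'],[.04,.004])
E
```

```text
[0.39533341 0.34554918 0.21396761] [-0.001662    0.25082532  0.96802882 -0.00202606] 0.04292557364203021
mallet 0.86 [155. 218. 232. 292.] [186.1 257.2] [0.3839 0.2027 0.04  ]
mallet 0.76 [303.  71. 358. 284.] [329.2 191.5] [0.3928 0.3539 0.04  ]
mat 0.77 [275. 163. 394. 273.] [331.  212.5] [0.4218 0.3408 0.004 ]
mat 0.47 [ 53. 303. 122. 364.] [ 89.4 322.8] [ 0.4081 -0.072   0.004 ]
```

View pics/w5.png

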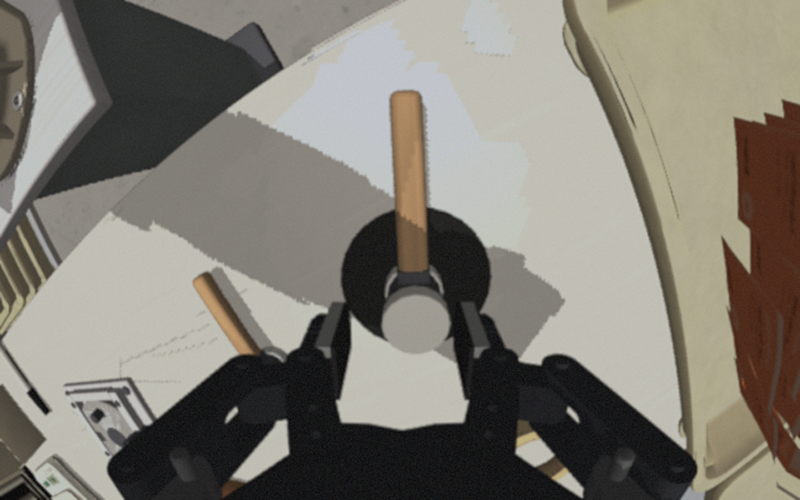

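The larger mallet lies between the jaws: head top at (415,318), handle from (413,268) to its end at (406,93), and the mat centred about (416,278).

```bash
python3 - <<'E'
from h import *
import pickle
c,s=pickle.load(open('w.pkl','rb'))
f=lambda u,v,z:wat(c,s,(u/1.25,v/1.25),z)[:2]
h=f(415.5,318,.070);e=f(406,93,.048);m=f(412.5,262,.048)
print('head',h,'end',e,'mid',m,'d',np.hypot(*(h-e)),'ang h-e',np.degrees(np.arctan2(*(e-h)[::-1])),'m-e',np.degrees(np.arctan2(*(e-m)[::-1])))
print('grip',h+(e-h)/np.hypot(*(e-h))*.045)
L,R_,T=f(342,275,.004),f(490,275,.004),f(416,207,.004);print('mat L/R',L,R_,np.hypot(*(L-R_)),'T',T)
A=np.array([L,R_,T]);
M=2*np.array([A[1]-A[0],A[2]-A[0]]);b=np.array([A[1]@A[1]-A[0]@A[0],A[2]@A[2]-A[0]@A[0]]);cc=np.linalg.solve(M,b);print('mat c',cc,np.hypot(*(cc-A[0])))
E
```

```text
head [0.43079982 0.33539057] end [0.30905031 0.39595949] mid [0.40436355 0.34810334] d 0.13598358705396277 ang h-e 153.55020679003215 m-e 153.3390733236313
grip [0.3905102  0.35543418]
mat L/R [0.40153223 0.2877784 ] [0.45819336 0.38984466] 0.11673903931006002 T [0.38212079 0.36424708]
mat c [0.43374831 0.33665452] 0.05853845545601455
```

Call:
servo_tool --deltas '[{"dx": -1.5, "dy": 8, "dz": -20, "rx": 0, "ry": 0, "rz": 0.044, "fingers": 0}, {"dx": 0, "dy": 0, "dz": -40, "rx": 0, "ry": 0, "rz": 0, "fingers": 0}, {"dx": 0, "dy": 0, "dz": -40, "rx": 0, "ry": 0, "rz": 0, "fingers": 0}, {"dx": 0, "dy": 0, "dz": -23, "rx": 0, "ry": 0, "rz": 0, "fingers": 0}, {"dx": 0, "dy": 0, "dz": 0, "rx": 0, "ry": 0, "rz": 0, "fingers": 0}, {"dx": 0, "dy": 0, "dz": 0, "rx": 0, "ry": 0, "rz": 0, "fingers": 0}]' --newtons 80

```text
clock: 9.8
tcp_pos: [0.396, 0.354, 0.0939]
orientation: [0.0, 0.23, 0.973, 0.0]
wrist_force: [0.2, 0.2, 0.7]
finger_gap: 0.0427
```

Call:
servo_tool --deltas '[{"dx": 0, "dy": 0, "dz": 0, "rx": 0, "ry": 0, "rz": 0, "fingers": 1}, {"dx": 0, "dy": 0, "dz": 0, "rx": 0, "ry": 0, "rz": 0, "fingers": 1}, {"dx": 0, "dy": 0, "dz": 0, "rx": 0, "ry": 0, "rz": 0, "fingers": 1}, {"dx": 0, "dy": 0, "dz": 0, "rx": 0, "ry": 0, "rz": 0, "fingers": 1}]'

```text
clock: 10.2
tcp_pos: [0.3965, 0.3549, 0.0952]
orientation: [0.002, 0.23, 0.973, 0.001]
wrist_force: [-1.1, -1.9, 5.0]
finger_gap: 0.0186
```

Call:
servo_tool --deltas '[{"dx": 0, "dy": 0, "dz": 15, "rx": 0, "ry": 0, "rz": 0, "fingers": 1}, {"dx": 0, "dy": 0, "dz": 35, "rx": 0, "ry": 0, "rz": 0, "fingers": 1}, {"dx": 0, "dy": 0, "dz": 40, "rx": 0, "ry": 0, "rz": 0, "fingers": 1}, {"dx": 1, "dy": -20, "dz": 35, "rx": 0, "ry": 0, "rz": 0, "fingers": 1}, {"dx": 1.5, "dy": -35, "dz": 0, "rx": 0, "ry": 0, "rz": 0, "fingers": 1}, {"dx": 1.5, "dy": -35, "dz": 0, "rx": 0, "ry": 0, "rz": 0, "fingers": 1}, {"dx": 1.5, "dy": -35, "dz": 0, "rx": 0, "ry": 0, "rz": 0, "fingers": 1}, {"dx": 1.5, "dy": -35, "dz": 0, "rx": 0, "ry": 0, "rz": 0, "fingers": 1}]'

```text
clock: 11.0
tcp_pos: [0.402, 0.1933, 0.2188]
orientation: [0.001, 0.23, 0.973, 0.0]
wrist_force: [0.2, -0.6, -4.4]
finger_gap: 0.0186
```

Call:
servo_tool --deltas '[{"dx": 1.5, "dy": -35, "dz": 0, "rx": 0, "ry": 0, "rz": 0, "fingers": 1}, {"dx": 1.5, "dy": -35, "dz": 0, "rx": 0, "ry": 0, "rz": 0, "fingers": 1}, {"dx": 1.5, "dy": -35, "dz": 0, "rx": 0, "ry": 0, "rz": 0, "fingers": 1}, {"dx": 1.5, "dy": -35, "dz": 0, "rx": 0, "ry": 0, "rz": 0, "fingers": 1}, {"dx": 1.5, "dy": -35, "dz": 0, "rx": 0, "ry": 0, "rz": 0, "fingers": 1}, {"dx": 1.5, "dy": -35, "dz": 0, "rx": 0, "ry": 0, "rz": 0, "fingers": 1}, {"dx": 1, "dy": -18, "dz": 0, "rx": 0, "ry": 0, "rz": 0, "fingers": 1}, {"dx": 0, "dy": 0, "dz": 0, "rx": 0, "ry": 0, "rz": 0, "fingers": 1}]'

```text
clock: 11.8
tcp_pos: [0.4126, -0.0356, 0.2187]
orientation: [0.001, 0.232, 0.973, -0.0]
wrist_force: [0.0, 0.1, -3.7]
finger_gap: 0.0186
```

```bash
python3 - <<'E'
from h import *
c,s=look('w6.png');print(s['tcp_pos'],s['orientation'],s['finger_gap'])
find(c,s,['mallet','pin_top'],[.17,.06])
E
```

```text
[ 0.41257352 -0.0355907   0.21871468] [ 8.78474971e-04  2.31739672e-01  9.72777409e-01 -2.56771171e-04] 0.01860996579844426
mallet 0.8 [292.  48. 353. 344.] [324.5 192.1] [ 0.3753 -0.0148  0.17  ]
mallet 0.76 [492.  24. 559. 142.] [523.   92.3] [0.3734 0.0833 0.17  ]
```

View pics/w6.png

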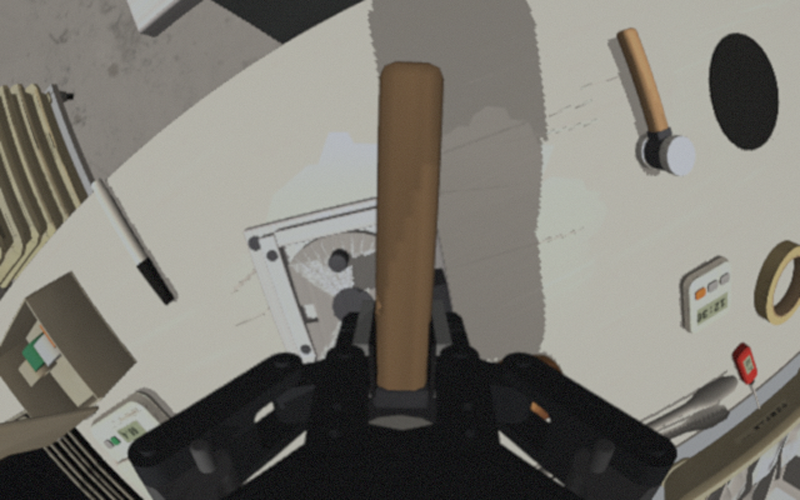

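The mallet is held level with its handle along the tool axis, end at (411,65); its head hides the pin. I'll check the head position from the handle end geometry and the fixed cameras.

```bash
python3 - <<'E'
from h import *
import pickle
c,s=pickle.load(open('w.pkl','rb'))
z=s['tcp_pos'][2]-.091+.044
e=wat(c,s,(411/1.25,63/1.25),z);print('end',e,'d',np.hypot(*(e[:2]-s['tcp_pos'][:2])))
o=[]
for n in('scene','top'):
    c=read_camera(n)
    for d in cut_out('mallet',n)[:2]:
        print(n,round(d['confidence'],2),d['extent'])
    u,v=proj(c,(.4545,-.056,.19));print('expected head top',u,v)
    u,v=int(u),int(v);o.append(cv2.resize(c['img'][v-45:v+55,u-40:u+40],None,fx=5,fy=5,interpolation=cv2.INTER_CUBIC))
    cv2.circle(o[-1],(200,225),3,(255,0,0),-1)
save('chk.png',np.hstack(o))
E
```

```text
end [0.32671117 0.0114241  0.17171468] d 0.09789144106608283
scene 0.85 [268.4, 193.3, 329.7, 228.1]
scene 0.55 [216.2, 202.6, 249.8, 235.3]
expected head top 320.35380810973936 196.5094082115465
top 0.48 [259.0, 212.9, 269.8, 244.5]
top 0.43 [335.7, 192.0, 368.8, 232.5]
expected head top 336.71985039286614 200.19661705258702
```

View pics/chk.png

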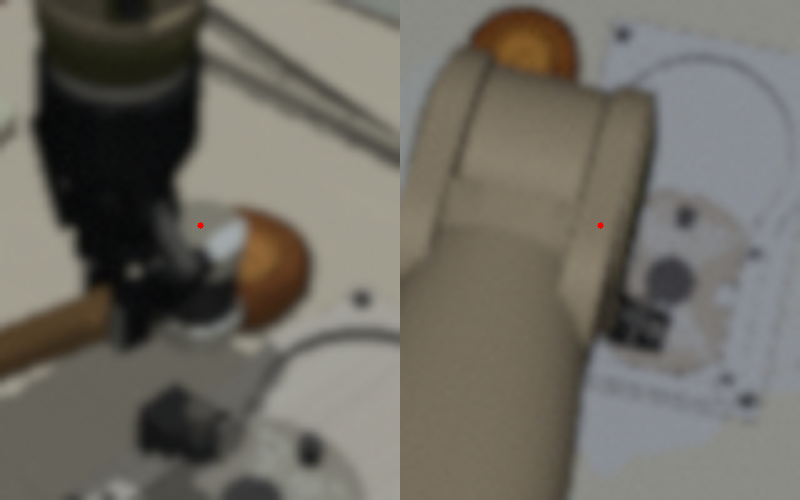

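The grip is about 46 mm from the head and the scene view puts the head where expected, near (200,228), close above the pin. Descend.

Call:
servo_tool --deltas '[{"dx": 1.5, "dy": 0, "dz": -25, "rx": 0, "ry": 0, "rz": 0, "fingers": 1}, {"dx": 0, "dy": 0, "dz": -25, "rx": 0, "ry": 0, "rz": 0, "fingers": 1}, {"dx": 0, "dy": 0, "dz": -10, "rx": 0, "ry": 0, "rz": 0, "fingers": 1}, {"dx": 0, "dy": 0, "dz": -5, "rx": 0, "ry": 0, "rz": 0, "fingers": 1}, {"dx": 0, "dy": 0, "dz": -5, "rx": 0, "ry": 0, "rz": 0, "fingers": 1}, {"dx": 0, "dy": 0, "dz": 0, "rx": 0, "ry": 0, "rz": 0, "fingers": 1}]' --newtons 100

```text
clock: 12.75
tcp_pos: [0.414, -0.0334, 0.1482]
orientation: [0.0, 0.23, 0.973, 0.0]
wrist_force: [0.9, 0.1, -3.1]
finger_gap: 0.0184
```

Call:
servo_tool --deltas '[{"dx": 0, "dy": -2, "dz": -3, "rx": 0, "ry": 0, "rz": 0, "fingers": 1}, {"dx": 0, "dy": 0, "dz": -3, "rx": 0, "ry": 0, "rz": 0, "fingers": 1}, {"dx": 0, "dy": 0, "dz": 0, "rx": 0, "ry": 0, "rz": 0, "fingers": 1}]'

```text
clock: 13.05
tcp_pos: [0.4148, -0.0356, 0.1424]
orientation: [0.001, 0.23, 0.973, 0.0]
wrist_force: [0.4, 2.2, -0.2]
finger_gap: 0.0183
```

Contact has begun: force z rose from -3 towards 0. Continue slowly.

Call:
servo_tool --deltas '[{"dx": 0, "dy": 0, "dz": -3, "rx": 0, "ry": 0, "rz": 0, "fingers": 1}, {"dx": 0, "dy": 0, "dz": -3, "rx": 0, "ry": 0, "rz": 0, "fingers": 1}, {"dx": 0, "dy": 0, "dz": 0, "rx": 0, "ry": 0, "rz": 0, "fingers": 1}]'

```text
clock: 13.35
tcp_pos: [0.4146, -0.0356, 0.1368]
orientation: [0.001, 0.23, 0.973, 0.0]
wrist_force: [-1.7, 3.2, 9.4]
finger_gap: 0.0184
```

```bash
python3 - <<'E'
from h import *
s=env.get_state();print(s['wrist_force'],s['ft_torque'],s['tcp_pos'])
E
```

```text
[-1.71039421  3.21583606  9.36661162] [ 0.61621776 -0.00631879  0.15532435] [ 0.41455229 -0.03561587  0.13676201]
```

Call:
servo_tool --deltas '[{"dx": 0, "dy": 0, "dz": -2, "rx": 0, "ry": 0, "rz": 0, "fingers": 1}, {"dx": 0, "dy": 0, "dz": -2, "rx": 0, "ry": 0, "rz": 0, "fingers": 1}, {"dx": 0, "dy": 0, "dz": 0, "rx": 0, "ry": 0, "rz": 0, "fingers": 1}]' --newtons 120

```text
clock: 13.65
tcp_pos: [0.4136, -0.0359, 0.1345]
orientation: [0.001, 0.23, 0.973, -0.001]
wrist_force: [-12.9, 3.7, 33.3]
finger_gap: 0.0178
```

Call:
servo_tool --deltas '[{"dx": 0, "dy": 0, "dz": 20, "rx": 0, "ry": 0, "rz": 0, "fingers": 1}, {"dx": 0, "dy": 0, "dz": 40, "rx": 0, "ry": 0, "rz": 0, "fingers": 1}, {"dx": -10, "dy": -21, "dz": 20, "rx": 0, "ry": 0, "rz": 0, "fingers": 1}, {"dx": -10, "dy": -21, "dz": 0, "rx": 0, "ry": 0, "rz": 0, "fingers": 1}, {"dx": -10, "dy": -21, "dz": 0, "rx": 0, "ry": 0, "rz": 0, "fingers": 1}, {"dx": 0, "dy": 0, "dz": 0, "rx": 0, "ry": 0, "rz": 0, "fingers": 1}, {"dx": 0, "dy": 0, "dz": 0, "rx": 0, "ry": 0, "rz": 0, "fingers": 1}]'

```text
clock: 14.35
tcp_pos: [0.3831, -0.0989, 0.2112]
orientation: [-0.001, 0.231, 0.973, -0.0]
wrist_force: [0.3, -0.2, -3.8]
finger_gap: 0.0178
```

```bash
python3 - <<'E'
from h import *
c,s=look('w7.png');print(s['tcp_pos'],s['orientation'],s['wrist_force'])
for z in(.046,.06):find(c,s,['pin_top'],[z])
find(c,s,['plate'],[.02])
E
```

```text
[ 0.38313319 -0.09886759  0.21122477] [-7.78451186e-04  2.30781105e-01  9.73005381e-01 -5.96588788e-05] [ 0.27267657 -0.16597076 -3.76569429]
pin_top 0.47 [395. 241. 410. 261.] [402.3 250.9] [ 0.4554 -0.0557  0.046 ]
pin_top 0.36 [344. 183. 401. 290.] [373.  228.4] [ 0.4235 -0.0705  0.046 ]
pin_top 0.47 [395. 241. 410. 261.] [402.3 250.9] [ 0.4469 -0.0561  0.06  ]
pin_top 0.36 [344. 183. 401. 290.] [373.  228.4] [ 0.417  -0.0701  0.06  ]
plate 0.7 [343. 185. 400. 289.] [372.9 227.9] [ 0.4351 -0.0712  0.02  ]
```

View pics/w7.png

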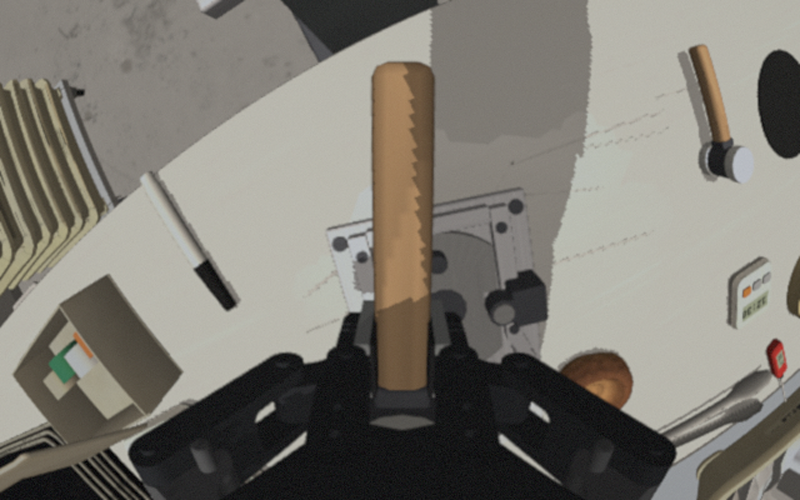

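At z = 46 mm the pin head's ray gives (0.4554,-0.0557), matching its known position, whereas at 60 mm it is 9 mm off, so the pin is down. To rule out a last millimetre, I'll strike once more, with the head shifted slightly away from the guide block.

Call:
servo_tool --deltas '[{"dx": 15, "dy": 28, "dz": 0, "rx": 0, "ry": 0, "rz": 0, "fingers": 1}, {"dx": 14, "dy": 27, "dz": 0, "rx": 0, "ry": 0, "rz": 0, "fingers": 1}, {"dx": 0, "dy": 0, "dz": -25, "rx": 0, "ry": 0, "rz": 0, "fingers": 1}, {"dx": 0, "dy": 0, "dz": -30, "rx": 0, "ry": 0, "rz": 0, "fingers": 1}, {"dx": 0, "dy": 0, "dz": -11, "rx": 0, "ry": 0, "rz": 0, "fingers": 1}, {"dx": 0, "dy": 0, "dz": 0, "rx": 0, "ry": 0, "rz": 0, "fingers": 1}]'

```text
clock: 15.15
tcp_pos: [0.4114, -0.0427, 0.1444]
orientation: [-0.002, 0.229, 0.973, 0.0]
wrist_force: [-0.6, 0.2, -3.4]
finger_gap: 0.0182
```

Call:
servo_tool --deltas '[{"dx": 0, "dy": 0, "dz": -4, "rx": 0, "ry": 0, "rz": 0, "fingers": 1}, {"dx": 0, "dy": 0, "dz": -2, "rx": 0, "ry": 0, "rz": 0, "fingers": 1}, {"dx": 0, "dy": 0, "dz": 0, "rx": 0, "ry": 0, "rz": 0, "fingers": 1}]'

```text
clock: 15.45
tcp_pos: [0.4133, -0.0438, 0.1406]
orientation: [0.001, 0.23, 0.973, -0.0]
wrist_force: [0.1, -0.3, -4.0]
finger_gap: 0.0179
```

Call:
servo_tool --deltas '[{"dx": 0, "dy": 0, "dz": -3, "rx": 0, "ry": 0, "rz": 0, "fingers": 1}, {"dx": 0, "dy": 0, "dz": -2, "rx": 0, "ry": 0, "rz": 0, "fingers": 1}, {"dx": 0, "dy": 0, "dz": 0, "rx": 0, "ry": 0, "rz": 0, "fingers": 1}]'

```text
clock: 15.75
tcp_pos: [0.4132, -0.0437, 0.1358]
orientation: [0.001, 0.23, 0.973, -0.0]
wrist_force: [-2.1, 0.1, 3.6]
finger_gap: 0.0178
```

Call:
servo_tool --deltas '[{"dx": 0, "dy": 0, "dz": -2, "rx": 0, "ry": 0, "rz": 0, "fingers": 1}, {"dx": 0, "dy": 0, "dz": 0, "rx": 0, "ry": 0, "rz": 0, "fingers": 1}]'

```text
clock: 15.95
tcp_pos: [0.413, -0.0436, 0.1352]
orientation: [0.001, 0.23, 0.973, -0.0]
wrist_force: [-8.8, 1.9, 20.6]
finger_gap: 0.0182
```

The pin is firmly bottomed: force rises steeply at TCP z ≈ 0.136, as expected for a face at 46 mm. I'll return the mallet to the mat.

Call:
servo_tool --deltas '[{"dx": 0, "dy": 0, "dz": 20, "rx": 0, "ry": 0, "rz": 0, "fingers": 1}, {"dx": 0, "dy": 0, "dz": 35, "rx": 0, "ry": 0, "rz": 0, "fingers": 1}, {"dx": -1, "dy": 19, "dz": 30, "rx": 0, "ry": 0, "rz": 0, "fingers": 1}, {"dx": -2, "dy": 38, "dz": 0, "rx": 0, "ry": 0, "rz": 0, "fingers": 1}, {"dx": -2, "dy": 38, "dz": 0, "rx": 0, "ry": 0, "rz": 0, "fingers": 1}, {"dx": -2, "dy": 38, "dz": 0, "rx": 0, "ry": 0, "rz": 0, "fingers": 1}, {"dx": -2, "dy": 38, "dz": 0, "rx": 0, "ry": 0, "rz": 0, "fingers": 1}, {"dx": -2, "dy": 38, "dz": 0, "rx": 0, "ry": 0, "rz": 0, "fingers": 1}]'

```text
clock: 16.75
tcp_pos: [0.4015, 0.1669, 0.218]
orientation: [0.0, 0.23, 0.973, 0.0]
wrist_force: [0.8, -0.5, -3.4]
finger_gap: 0.0179
```

Call:
servo_tool --deltas '[{"dx": -2, "dy": 38, "dz": 0, "rx": 0, "ry": 0, "rz": 0, "fingers": 1}, {"dx": -2, "dy": 38, "dz": 0, "rx": 0, "ry": 0, "rz": 0, "fingers": 1}, {"dx": -2, "dy": 38, "dz": 0, "rx": 0, "ry": 0, "rz": 0, "fingers": 1}, {"dx": -1, "dy": 38, "dz": 0, "rx": 0, "ry": 0, "rz": 0, "fingers": 1}, {"dx": -1, "dy": 38, "dz": 0, "rx": 0, "ry": 0, "rz": 0, "fingers": 1}, {"dx": 0, "dy": 0, "dz": 0, "rx": 0, "ry": 0, "rz": 0, "fingers": 1}, {"dx": 0, "dy": 0, "dz": 0, "rx": 0, "ry": 0, "rz": 0, "fingers": 1}]'

```text
clock: 17.45
tcp_pos: [0.3933, 0.356, 0.2174]
orientation: [-0.0, 0.229, 0.973, -0.0]
wrist_force: [0.4, -0.5, -3.6]
finger_gap: 0.0183
```

Call:
servo_tool --deltas '[{"dx": 0, "dy": 0, "dz": -35, "rx": 0, "ry": 0, "rz": 0, "fingers": 1}, {"dx": 0, "dy": 0, "dz": -40, "rx": 0, "ry": 0, "rz": 0, "fingers": 1}, {"dx": 0, "dy": 0, "dz": -30, "rx": 0, "ry": 0, "rz": 0, "fingers": 1}, {"dx": 0, "dy": 0, "dz": -8, "rx": 0, "ry": 0, "rz": 0, "fingers": 1}, {"dx": 0, "dy": 0, "dz": -4, "rx": 0, "ry": 0, "rz": 0, "fingers": 1}, {"dx": 0, "dy": 0, "dz": -3, "rx": 0, "ry": 0, "rz": 0, "fingers": 1}, {"dx": 0, "dy": 0, "dz": 0, "rx": 0, "ry": 0, "rz": 0, "fingers": 1}]'

```text
clock: 18.15
tcp_pos: [0.3948, 0.3558, 0.0992]
orientation: [0.001, 0.23, 0.973, 0.001]
wrist_force: [0.0, -0.7, -4.5]
finger_gap: 0.0179
```

Call:
servo_tool --deltas '[{"dx": 0, "dy": 0, "dz": -2, "rx": 0, "ry": 0, "rz": 0, "fingers": 1}, {"dx": 0, "dy": 0, "dz": -2, "rx": 0, "ry": 0, "rz": 0, "fingers": 1}, {"dx": 0, "dy": 0, "dz": 0, "rx": 0, "ry": 0, "rz": 0, "fingers": 1}]'

```text
clock: 18.45
tcp_pos: [0.3943, 0.3559, 0.0946]
orientation: [0.001, 0.23, 0.973, 0.001]
wrist_force: [0.7, 0.9, -1.7]
finger_gap: 0.0181
```

Call:
servo_tool --deltas '[{"dx": 0, "dy": 0, "dz": -1, "rx": 0, "ry": 0, "rz": 0, "fingers": 1}, {"dx": 0, "dy": 0, "dz": -0.5, "rx": 0, "ry": 0, "rz": 0, "fingers": 1}, {"dx": 0, "dy": 0, "dz": 0, "rx": 0, "ry": 0, "rz": 0, "fingers": 0.4}, {"dx": 0, "dy": 0, "dz": 0, "rx": 0, "ry": 0, "rz": 0, "fingers": 0}, {"dx": 0, "dy": 0, "dz": 0, "rx": 0, "ry": 0, "rz": 0, "fingers": 0}, {"dx": 0, "dy": 0, "dz": 0, "rx": 0, "ry": 0, "rz": 0, "fingers": 0}]' --newtons 20

```text
clock: 19.05
tcp_pos: [0.3938, 0.3555, 0.0924]
orientation: [0.0, 0.23, 0.973, 0.0]
wrist_force: [0.7, -0.0, 0.6]
finger_gap: 0.0429
```

Call:
servo_tool --deltas '[{"dx": 0, "dy": 0, "dz": 15, "rx": 0, "ry": 0, "rz": 0, "fingers": 0}, {"dx": 0, "dy": 0, "dz": 35, "rx": 0, "ry": 0, "rz": 0, "fingers": 0}, {"dx": 0, "dy": 0, "dz": 40, "rx": 0, "ry": 0, "rz": 0, "fingers": 0}, {"dx": 0, "dy": 0, "dz": 40, "rx": 0, "ry": 0, "rz": 0, "fingers": 0}, {"dx": -3, "dy": -35, "dz": 30, "rx": 0, "ry": 0, "rz": 0, "fingers": 0}, {"dx": -3, "dy": -35, "dz": 10, "rx": 0, "ry": 0, "rz": 0, "fingers": 0}, {"dx": 0, "dy": -35, "dz": 0, "rx": 0, "ry": 0, "rz": 0, "fingers": 0}, {"dx": 0, "dy": 0, "dz": 0, "rx": 0, "ry": 0, "rz": 0, "fingers": 0}]'

```text
clock: 19.85
tcp_pos: [0.3874, 0.2477, 0.263]
orientation: [0.0, 0.231, 0.973, -0.0]
wrist_force: [-0.2, -0.2, -0.3]
finger_gap: 0.0428
```

```bash
python3 - <<'E'
from h import *
c,s=look('w8.png');print(s['tcp_pos'],s['orientation'],s['wrist_force'],s['clock'])
find(c,s,['mallet','mat'],[.04,.004]);find(c,s,['pin_top','pin_top','plate'],[.046,.06,.02])
E
```

```text
[0.3874318  0.24774743 0.26299059] [ 3.19699920e-04  2.31460296e-01  9.72844222e-01 -3.85875558e-04] [-0.24607898 -0.16201193 -0.28809924] 19.85
mallet 0.9 [246. 162. 312. 267.] [279.3 220.8] [0.404  0.1914 0.04  ]
mallet 0.6 [391.  38. 448. 216.] [422.7 141.5] [0.3942 0.3561 0.04  ]
mat 0.83 [358. 123. 458. 225.] [397.9 173.2] [0.4242 0.3248 0.004 ]
pin_top 0.65 [ 90. 262. 217. 386.] [142.6 298.5] [ 0.4179 -0.0287  0.046 ]
pin_top 0.65 [ 90. 262. 217. 386.] [142.6 298.5] [ 0.413  -0.0135  0.06  ]
plate 0.71 [105. 280. 151. 336.] [128.9 302.1] [ 0.4235 -0.088   0.02  ]
plate 0.69 [392.  38. 448. 216.] [422.8 141.1] [0.3991 0.3614 0.02  ]
```

View pics/w8.png

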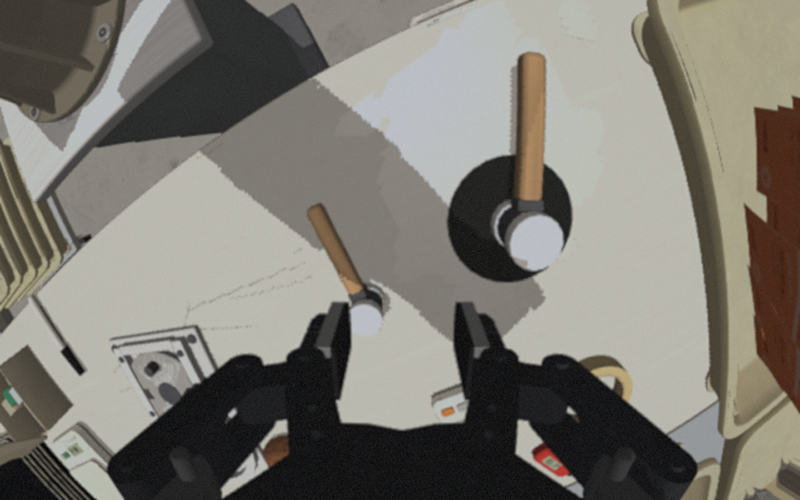

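The mallet stands upright with its head wholly on the mat: foot about (515,221), mat centre about (510,218). The gripper is clear and touching nothing.

```bash
python3 -c "
from h import *
print(job.hand_in())"
```

```text
the job is handed in; nothing more can be done
None
```

The changeover is done and handed in at about 20 s of the 72 s allowed; the hand-in gave no verdict.

- **Plate:** I gripped its near peg and turned it about 30° into line with the channel. The task said at least 35° off, but I measured 29–30° twice; the flats looked aligned with the channel before I slid it. I pulled it about 91 mm until it met the end stop with about 10 N. A later picture showed its rim against the stop, with its centre within about 3 mm of the predicted home point.
- **Lock pin:** I took the large mallet by its handle and pressed the pin down in two slow strokes instead of a sharp blow. The first stroke ended at about 33 N. A picture then put the pin head at its fully-down height of 46 mm, to within a millimetre or two. The second stroke met a hard stop where that height predicts.
- **First-stroke reading:** contact came a few millimetres lower than expected, which is why I did the second stroke.
- **Mallet:** it is back upright with its head wholly on the mat, close to the centre, and released. The last picture showed this, with the gripper clear of everything.
- **Not confirmed at the end:** the last picture was too far off to measure the plate and pin again, so their state rests on the earlier checks. I did not measure the cakes, timer and marker; nothing I did came near them.

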